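# Change the fume extractor's filter

## Task

Finish the filter change on the bench fume extractor: lay the filter cartridge flat in its nest in the open tray, slide the tray fully shut, then push the captive screw-knob on top down against its spring and turn it clockwise about a quarter turn to its stop, so that it has caught its thread and stays down by itself and the tray is locked. Leave the other things on the desk where they are.

Things in the scene. Friction and masses are not known exactly. Their poses are not given: they have to be found in the camera images.
- extractor: Bench fume extractor, fixed: low grey steel box 180 deep (x) x 250 wide (y) x 75 mm high, filter tray in its front, winged screw-knob on top, black hose spigot (48 mm across, 30 high) rear right on top. Origin on the desk under the tray's centre line; x to its back, y to its left. Front face x = -90 mm, sides y = -145 and +105 mm; knob axis x = +3 mm, y = 0.
- tray (a joint): How far the filter tray is pulled out along the extractor's -x, in m: 0 fully shut, 0.12 fully open; starts at 0.108 to 0.12. About 2 N of friction.
- tray_nest (a point): Centre of the tray nest's floor, where the middle of the filter's underside belongs; 14 mm above the desk, moves with the tray, axes as the extractor's. Nest 49 (x) x 157 mm (y) between ribs 9 mm high. Panel's inner side 55 mm in front, its top 66 mm above the desk. 26 to 52 mm behind: low lug, 36 mm wide, top 28 mm above the desk, whose hole takes the screw's shank when the tray is shut.
- tray_front (a point): Middle of the front edge of the pull lip on the tray's black front panel, 56 mm above the desk. Lip 84 mm wide (y), 10 mm high, 15 mm out of the panel; panel 204 mm wide, 12 mm thick, from 8 to 66 mm above the desk. Push here or on the panel to shut the tray.
- lock_push (a joint): How far the screw-knob is pushed down, in m: 0 up (held by its spring), 0.012 end of travel. The spring takes 3 N to start, about 9 N at the bottom. The thread starts only below 0.008; once caught, the knob stays down at about 0.0105.
- lock_turn (a joint): How far the knob is turned clockwise seen from above, in rad: at 0 its wing lies front to back, at 1.45 it is at its stop, nearly crosswise. Starts at 0 to 0.15. Not pushed down more than 8 mm, it runs against the thread's blunt start at about 0.25. Light friction.
- knob_grip (a point): Grip point on the knob's axis in its wing, 128 mm above the desk while the knob is up; moves down and turns with the knob. The wing is a black bar 58 mm long (point's x), 15 mm thick (y), from 20 mm below to 10 mm above this point, on a round skirt 48 mm across; z up.
- filter: The filter cartridge lying on the desk left of the extractor's tray: a rigid grey plastic frame with white pleats, 42 mm wide (x), 150 mm long (y), 38 mm high (z), 100 to 200 g. Origin at the centre of its underside. It is the same either way round.
- carton: White carton, 91 x 121 x 63 mm, standing on the desk to the right of the extractor. Origin at the centre of its underside. Not to be moved.
- mug: White mug with a red band and a handle, 83 mm across and 96 mm high, at the right. Origin on its underside. Not to be moved.
- jar: Small brown jar with a white lid, 45 mm across and 52 mm high, standing just left of the extractor. Origin at the centre of its underside. Not to be moved.

How it is judged:
On the way, in this order (a step that is already met when the one before it is completed fails the run):
1. the filter lies flat in the nest of the open tray, let go (x of filter in the frame of tray_nest between -0.006 and 0.006 m and y of filter in the frame of tray_nest between -0.006 and 0.006 m and z of filter in the frame of tray_nest below 0.004 m and angle between the z axis of filter and the z axis of tray_nest, either way round below 0.06 rad and value of joint tray above 0.05 m and contact force between the fingers and filter below 0.3 N), for 0.2 s.
2. the tray is slid fully shut, the screw-knob still up (value of joint tray below 0.004 m and value of joint lock_push below 0.006 m), for 0.2 s.
At the end, for the whole second after the job is handed in: The filter lies flat in the tray's nest (within 6 mm of its centre, not more than 4 mm above its floor, level within 0.06 rad), the tray is shut to within 4 mm, and the screw-knob, let go, stays more than 9 mm down and turned more than 1.2 rad clockwise (value of joint lock_turn above 1.2 rad and value of joint lock_push above 0.009 m and value of joint tray below 0.004 m and x of filter in the frame of tray_nest between -0.006 and 0.006 m and y of filter in the frame of tray_nest between -0.006 and 0.006 m and z of filter in the frame of tray_nest below 0.004 m and angle between the z axis of filter and the z axis of tray_nest, either way round below 0.06 rad); the robot touches nothing.
It fails at once if the carton is moved more than 30 mm (distance of carton from where it was at the start of the episode above 0.03 m).
It fails at once if the mug is moved more than 30 mm (distance of mug from where it was at the start of the episode above 0.03 m).
It fails at once if the jar is moved more than 30 mm (distance of jar from where it was at the start of the episode above 0.03 m).
It also fails if it takes over 64 s, if anything falls off the work surface, if the arm or the gripper's body presses on something with over 40 N, if the wrist force passes 120 N, or if a joint passes its speed limit or range.

## Robot

A 6-joint arm with a two-finger parallel gripper is mounted at the origin on a cart in front of the work surface, level with it; the furniture and walls round the work are solid. World frame = base frame: x ahead of the robot, y to its left, z up, the work surface at z = 0. Lengths are in m, angles in rad, forces in N, time in s.
With the tool pointing down it reaches from about 0.35 to 0.875 m from the base axis. Payload 4.2 kg.
Tool frame: the origin (TCP) lies between the finger pads; the fingertips stand 14 mm ahead of it and the grasp point (between the pads) lies 5 mm behind it; z points along the fingers, y is the line along which they close (so a half turn about z gives the same grasp; the last joint's range is limited). The gripper opens to 85 mm and grips with 20 to 120 N. Pads are 22 mm wide; open, the fingers measure 114 mm over their backs; the gripper's body (76 mm by 85 mm) begins 54 mm behind the grasp point. The pads swing forward as they close: fully open they stand 13 mm farther back than shut.
Start: joints at [1.447, 0.385, 0.008, 0, -1.194, -0.259], TCP at [0.233, 0.58, 0.245] pointing down, gripper open.
Joint ranges: [-3.14, 3.14], [-1.21, 2.06], [-1.07, 1.41], [-3.16, 2.05], [-2.99, -0.16], [-3.1, 3.1]. Speed limits (rad/s): [2.79, 2.79, 3.14, 3.14, 3.14, 3.14].

## Interface

Orientations are given as a rotation vector (axis times angle).
In Python, from station import robot gives the robot as it stands. The module is installed in compiled form; this text tells all that it offers.
- The arm moves only by the tool play_rows, never from a script. Its argument "plan" is one flat list of numbers, 5 for each row, row after row: the shift along the tool's x, y, z in m, then the turn about the tool's z in degrees, then the opening, from 0 (shut) to 1 (fully open). A call has 1 to 20 rows; each row is the pose to reach, as a shift and turn from the pose commanded when the call began, along the tool's axes at that moment; what a row does not reach only later rows make up. A row lasts 1/10 s, in which the tool goes at most 50 mm and 8.59 degrees, less where a joint would pass 70% of its speed; a pose out of reach is approached as far as the arm can. A call with a gripper value outside its range is refused whole. The fingers move at their own pace and stop on an object; the grip force is fixed at half the most. Time passes only in rows, so rows that repeat a pose let the fingers close. It gives the time, the measured TCP pose, the force, the opening and the grip force at its end, in the units of the state.
- robot.read_state(): the state, without advancing time (a new reading comes with each control period).
- robot.read_camera(name): name is "scene" or "side" or "wrist"; returns the picture (384x512x3 uint8, blue, green, red); there is no depth.
- robot.get_calibration(name): a dict with "K" (3x3 intrinsics, pixels), "R" (3x3) and "t" (3): a world point X has camera coordinates R X + t; the wrist camera has in their place "mount" (4x4, takes a point from camera to tool coordinates, whose origin is the TCP and whose axes are the flange's). Camera axes: x right, y down, z forward; pixel columns grow to the right and rows downward; lengths in m; the calibration is good to about 2 mm. The wrist camera is an equidistant fisheye: a pixel r from the principal point sees the ray r / f radians off the axis. A picture is of the moment at which its call begins: read the wrist's pose just before it. get_calibration takes no time and is no camera call.
- robot.job_done(): hands the job in; it is judged then, once.
The state is a dict: "t": time; "joint_pos": joint angles; "qvel": joint speeds; "tau": joint torques, N m; "tcp_pos": TCP position; "eef_rot": TCP orientation; "contact_force": force on the tool from outside, world axes, zero at the start; "torque": the same for the moment, N m; "opening": opening from 0.0 (shut) to 1.0 (fully open); "finger_force": force on a finger pad.
Only numpy, scipy, OpenCV 4.12 (cv2) and the standard library are available. Lean on these libraries where they do the work, as an engineer would, in place of code of your own. Each camera call takes 0.05 s, during which the arm holds its last target. There are 200 camera calls.

## Working session

There is one attempt and no reset: what is moved stays moved. The work goes in short steps, Python scripts to look and compute and a tool call to move; the robot and the scene stay as the last step left them, time stands still between calls to the robot, and variables do not carry over. Pictures are saved under pics/ and viewed, at most 11 in all, crops included, and the job is handed in when it is done.

Besides the shell and the picture viewer there is one more tool, called after "Request:" as name(argument=value, ...) on one line, values as JSON. play_rows: Moves the arm, as the interface text tells. Its arguments: {"type":"object","properties":{"plan":{"type":"array"}},"required":["plan"]}

```bash
mkdir -p pics; python3 - <<'E'
from station import robot
import cv2,numpy as np,json
s=robot.read_state();print({k:np.round(v,3).tolist() for k,v in s.items()})
for n in("scene","side","wrist"):
    im=robot.read_camera(n);cv2.imwrite(f"pics/{n}0.png",im)
    print(n,{k:np.round(v,4).tolist() for k,v in robot.get_calibration(n).items()})
a=[cv2.imread(f"pics/{n}0.png") for n in("scene","side")]
E
```

```text
{'t': 0.0, 'joint_pos': [1.447, 0.386, 0.007, -0.001, -1.194, -0.259], 'qvel': [0.001, 0.0, 0.001, 0.0, -0.001, -0.001], 'tau': [0.0, -39.229, 18.84, 4.186, -0.005, -0.0], 'tcp_pos': [0.233, 0.579, 0.244], 'eef_rot': [3.082, -0.597, -0.001], 'contact_force': [-0.167, -0.374, -1.134], 'torque': [0.01, -0.033, 0.028], 'finger_force': 0.0, 'opening': 0.999}
scene {'K': [[484.8258, 0.0, 255.1038], [0.0, 484.8258, 190.0128], [0.0, 0.0, 1.0]], 'R': [[-0.1374, 0.9905, -0.002], [0.791, 0.1085, -0.6021], [-0.5962, -0.0843, -0.7984]], 't': [0.0729, -0.392, 1.7387]}
side {'K': [[438.4765, 0.0, 257.4803], [0.0, 438.4765, 188.7559], [0.0, 0.0, 1.0]], 'R': [[-0.2107, 0.9776, -0.0035], [0.7268, 0.1543, -0.6693], [-0.6537, -0.1435, -0.743]], 't': [0.1214, -0.3656, 1.9162]}
wrist {'K': [[297.3186, 0.0, 252.3057], [0.0, 297.3186, 191.5227], [0.0, 0.0, 1.0]], 'mount': [[-0.0007, -0.9504, -0.3111, 0.0794], [1.0, -0.001, 0.0007, 0.0002], [-0.001, -0.3111, 0.9504, -0.1292], [0.0, 0.0, 0.0, 1.0]]}
```

View pics/scene0.png

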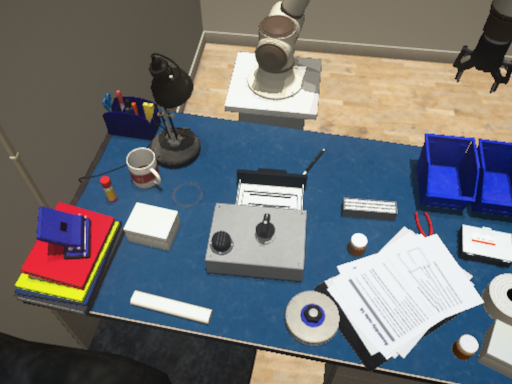

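View pics/side0.png

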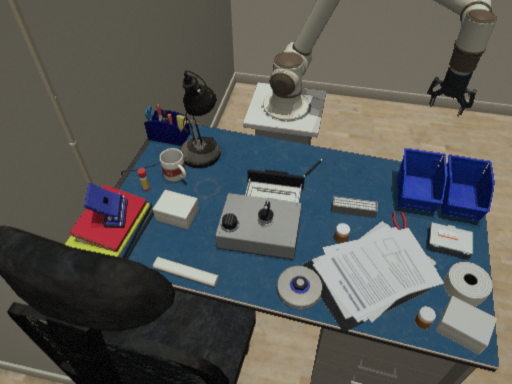

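View pics/wrist0.png

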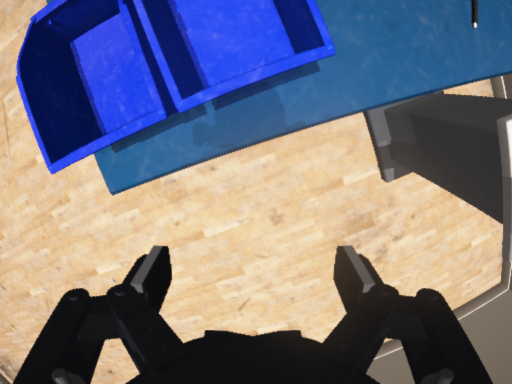

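The scene view shows the filter at about (369,208), the knob at (265,228), the open tray panel at (270,180) and the jar at (358,243). The side view agrees. The wrist view shows only floor and the blue bins.

```bash
cat > h.py <<'E'
from station import robot
import numpy as np,cv2
from scipy.spatial.transform import Rotation as R
def ray(n,uv,s=None):
    c=robot.get_calibration(n);K=np.array(c['K']);u=np.array([(uv[0]-K[0,2])/K[0,0],(uv[1]-K[1,2])/K[1,1]])
    if n=='wrist':
        r=np.hypot(*u);d=np.r_[np.sin(r)*u/r,np.cos(r)];M=np.array(c['mount']);T=R.from_rotvec(s['eef_rot']).as_matrix()
        return T@M[:3,3]+s['tcp_pos'],T@M[:3,:3]@d
    A=np.array(c['R']);return -A.T@c['t'],A.T@np.r_[u,1]
def plane(n,uv,z,s=None):
    o,d=ray(n,uv,s);return o+d*(z-o[2])/d[2]
def proj(n,X,s=None):
    c=robot.get_calibration(n);K=np.array(c['K'])
    if n=='wrist':
        T=R.from_rotvec(s['eef_rot']).as_matrix();M=np.array(c['mount'])
        p=M[:3,:3].T@(T.T@(np.array(X)-s['tcp_pos'])-M[:3,3]);r=np.hypot(p[0],p[1]);th=np.arctan2(r,p[2]);q=p[:2]/r*th
        return K[0,0]*q+K[:2,2]
    p=np.array(c['R'])@X+c['t'];return (K@p)[:2]/p[2]
def fwd(s,dx):  # world shift -> tool shift
    return R.from_rotvec(s['eef_rot']).as_matrix().T@dx
def toolyaw(s):
    T=R.from_rotvec(s['eef_rot']).as_matrix();return np.degrees(np.arctan2(T[1,0],T[0,0]))
E
python3 - <<'E'
from h import *
for nm,uv,z in[('filt',(369,206),.038),('filtL',(343,198),.038),('filtR',(396,201),.038),('knob',(266,222),.138),('cornFR',(215,204),.075),('cornFL',(306,211),.075),('cornBR',(207,266),.075),('cornBL',(303,271),.075),('panelR',(238,169),.066),('panelL',(306,175),.066),('jar',(358,238),.052),('carton',(153,220),.063),('spig',(221,238),.105)]:
    print(nm,plane('scene',uv,z).round(3))
s=robot.read_state();print(toolyaw(s))
E
```

```text
filt [0.537 0.324 0.038]
filtL [0.519 0.251 0.038]
filtR [0.509 0.399 0.038]
knob [0.695 0.05  0.138]
cornFR [ 0.614 -0.099  0.075]
cornFL [0.604 0.149 0.075]
cornBR [ 0.803 -0.083  0.075]
cornBL [0.784 0.155 0.075]
panelR [ 0.477 -0.057  0.066]
panelL [0.472 0.14  0.066]
jar [0.655 0.292 0.052]
carton [ 0.681 -0.256  0.063]
spig [ 0.736 -0.058  0.105]
-21.941228057617984
```

Request:
play_rows(plan=[0.37,0.125,0.03,68,1,0.37,0.125,0.03,68,1,0.37,0.125,0.03,68,1,0.37,0.125,0.03,68,1,0.37,0.125,0.03,68,1,0.37,0.125,0.03,68,1,0.37,0.125,0.03,68,1,0.37,0.125,0.03,68,1,0.37,0.125,0.03,68,1,0.37,0.125,0.03,68,1,0.37,0.125,0.03,68,1,0.37,0.125,0.03,68,1])

```text
t: 1.35
tcp_pos: [0.5292, 0.3266, 0.2155]
eef_rot: [-2.225, 2.218, 0.0]
contact_force: [0.4, 0.9, -0.5]
opening: 0.999
finger_force: 0.0
```

```bash
python3 - <<'E'
from h import *
s=robot.read_state();im=robot.read_camera('wrist');cv2.imwrite('pics/w1.png',im);np.save('s1.npy',s,allow_pickle=True)
print(s['t'],s['tcp_pos'],toolyaw(s),s['joint_pos'],s['contact_force'])
E
```

```text
1.35 [0.52915892 0.3265883  0.21552149] -89.81064799822967 [ 8.12810793e-01  4.00340234e-01 -4.47315993e-02 -1.14538055e-04
 -1.12540173e+00 -8.09456672e-01] [ 0.40243229  0.87098264 -0.45948476]
```

View pics/w1.png

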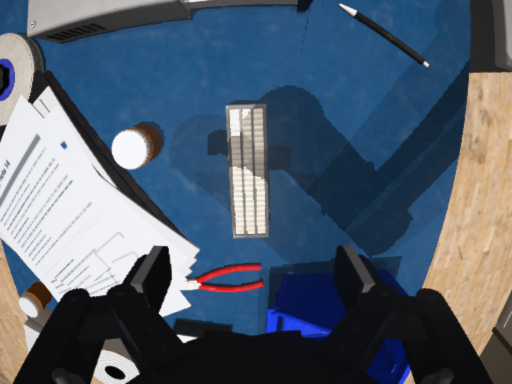

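The filter lies at about (249,171), upright in the picture, with corners near (227,105), (267,103), (270,236) and (233,238). The jar lid is at (130,148).

```bash
cat >> h.py <<'E'
def topquad(im,box,s,z):
    x0,y0,x1,y1=box;sub=im[y0:y1,x0:x1].astype(int)
    m=((sub[...,2]>90)&(abs(sub[...,0]-sub[...,2])<50)).astype(np.uint8)
    m=cv2.morphologyEx(m,cv2.MORPH_CLOSE,np.ones((7,7)));cs,_=cv2.findContours(m,0,2);c=max(cs,key=cv2.contourArea)[:,0]+[x0,y0]
    P=np.array([plane('wrist',p,z,s)[:2] for p in c.astype(float)])
    (cx,cy),wh,a=cv2.minAreaRect((P*1000).astype(np.float32));return cx,cy,wh,a
E
python3 - <<'E'
from h import *
s=np.load('s1.npy',allow_pickle=True).item();im=cv2.imread('pics/w1.png')
print(topquad(im,(205,85,295,255),s,.038))
for p in [(227,105),(267,103),(270,236),(233,238)]:print(plane('wrist',p,.038,s).round(4))
print(plane('wrist',(130,148),.052,s),proj('wrist',[*s['tcp_pos'][:2],0.038],s))
E
```

```text
(533.4267578125, 327.8623962402344, (41.54653549194336, 149.85984802246094), 2.161792278289795)
[0.5547 0.2541 0.038 ]
[0.5139 0.2521 0.038 ]
[0.5081 0.4007 0.038 ]
[0.5508 0.4034 0.038 ]
[0.65755641 0.29442647 0.052     ] [251.8399924  173.41611625]
```

Request:
play_rows(plan=[0.25,-0.04,-0.04,0,1,0.25,-0.04,-0.04,0,1,0.25,-0.04,-0.04,0,1,0.25,-0.04,-0.04,0,1,0.25,-0.04,-0.04,0,1,0.25,-0.04,-0.04,0,1,0.25,-0.04,-0.04,0,1,0.25,-0.04,-0.04,0,1,0.25,-0.04,-0.04,0,1])

```text
t: 2.3
tcp_pos: [0.5699, 0.0772, 0.255]
eef_rot: [2.225, -2.217, -0.001]
contact_force: [0.1, 0.5, 0.0]
opening: 0.999
finger_force: 0.0
```

```bash
python3 - <<'E'
from h import *
s=robot.read_state();im=robot.read_camera('wrist');cv2.imwrite('pics/w2.png',im);np.save('s2.npy',s,allow_pickle=True)
print(s['t'],s['tcp_pos'],toolyaw(s),s['joint_pos'],s['contact_force'])
E
```

```text
2.3 [0.56992822 0.07723941 0.25497078] -89.79545178564332 [ 4.16148543e-01  2.93598544e-01 -1.02200674e-01 -2.25471591e-04
 -1.17551824e+00 -4.12491633e-01] [0.05853119 0.52450296 0.02075075]
```

View pics/w2.png

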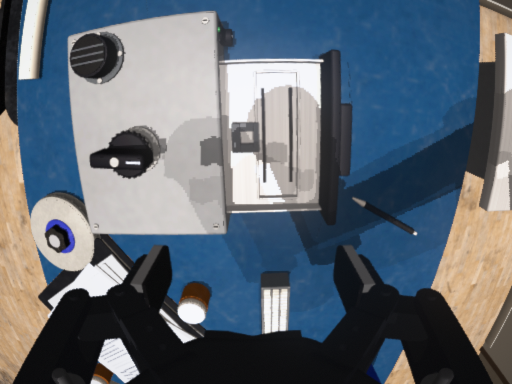

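Extractor top spans about (70,40)–(227,233), the knob wing is at (122,158), the lug at (244,136) and the panel at u 322–340. I'll zoom in on tray and box.

```bash
python3 - <<'E'
import cv2,numpy as np
im=cv2.imread('pics/w2.png')[5:240,200:360]
im=(255*(im/255.)**1.3).astype(np.uint8)
o=cv2.resize(im,None,fx=2.5,fy=2.5,interpolation=cv2.INTER_CUBIC)
k=cv2.resize(cv2.imread('pics/w2.png')[110:200,70:180],None,fx=3.5,fy=3.5,interpolation=cv2.INTER_CUBIC)
c=np.zeros((590,800,3),np.uint8);c[:o.shape[0],:400]=o[:590];c[:k.shape[0],410:410+k.shape[1]]=k;cv2.imwrite('pics/c2.png',c)
E
```

```text
(no output)
```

View pics/c2.png

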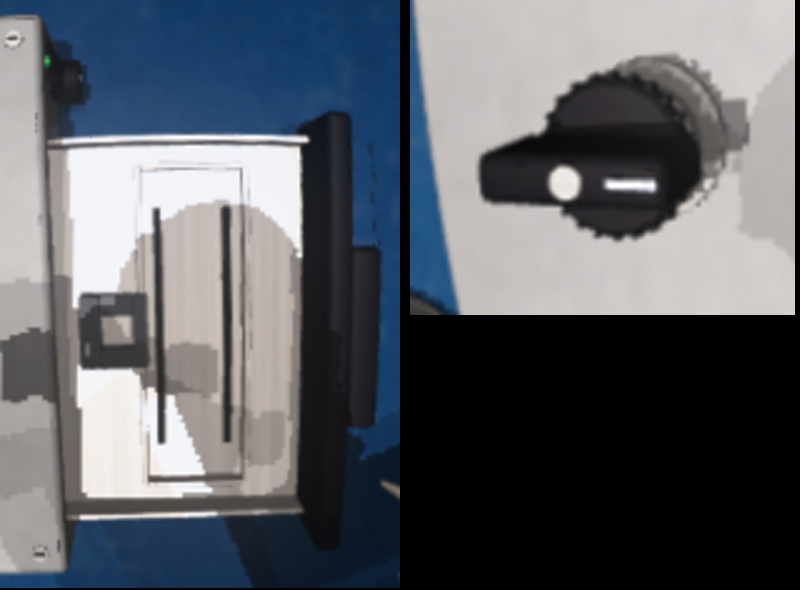

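Zoomed crop: nest frame corners near (139,167), (243,167), (243,482) and (150,482). Lug hole is at (117,330), lip front edge (376,248)–(376,425). The knob's wing lies nearly front to back with a dot at its axis.

```bash
python3 - <<'E'
from h import *
s=np.load('s2.npy',allow_pickle=True).item()
f=lambda x,y:(200+x/2.5,5+y/2.5); k=lambda x,y:(70+(x-410)/3.5,110+y/3.5)
for n,p,z in[('nest1',f(139,167),.023),('nest2',f(243,167),.023),('nest3',f(243,482),.023),('nest4',f(150,482),.023),
 ('lughole',f(117,330),.028),('lugTL',f(79,292),.028),('lugBR',f(148,368),.028),('lip-y',f(379,248),.061),('lip+y',f(376,427),.061),
 ('boxfront-y',f(42,17),.075),('boxfront+y',f(66,572),.075),('panelout-y',f(350,113),.066),('panelout+y',f(340,548),.066),
 ('knobdot',k(565,182),.138),('wingL',k(480,178),.138),('wingRtip',k(668,182),.138)]:
  print(n,(1000*plane('wrist',p,z,s)[:2]).round(1))
E
```

```text
nest1 [565.7 -34.2]
nest2 [515.9 -35.5]
nest3 [510.9 123.7]
nest4 [559.2 123.7]
lughole [576.   44.7]
lugTL [594.1  26.2]
lugBR [560.9  63.3]
lip-y [459.2   0.5]
lip+y [454.8  83.2]
boxfront-y [606.2 -95.4]
boxfront+y [599.1 149.9]
panelout-y [475.5 -58.7]
panelout+y [468.2 142.4]
knobdot [695.1  49.8]
wingL [721.6  47.9]
wingRtip [665.5  50.5]
```

Request:
play_rows(plan=[-0.251,0.0355,0.05,-2,1,-0.251,0.0355,0.05,-2,1,-0.251,0.0355,0.05,-2,1,-0.251,0.0355,0.05,-2,1,-0.251,0.0355,0.05,-2,1,-0.251,0.0355,0.05,-2,1,-0.251,0.0355,0.1,-2,1,-0.251,0.0355,0.14,-2,1,-0.251,0.0355,0.17,-2,1,-0.251,0.0355,0.2,-2,1,-0.251,0.0355,0.225,-2,1,-0.251,0.0355,0.225,-2,1,-0.251,0.0355,0.225,-2,1])

```text
t: 3.65
tcp_pos: [0.5345, 0.3271, 0.0305]
eef_rot: [2.262, -2.179, 0.001]
contact_force: [0.1, -0.0, -0.3]
opening: 0.999
finger_force: 0.0
```

Request:
play_rows(plan=[0,0,0,0,0,0,0,0,0,0,0,0,0,0,0,0,0,0,0,0,0,0,0,0,0,0,0,0,0,0,0,0,0,0,0,0,0,0,0,0])

```text
t: 4.45
tcp_pos: [0.5352, 0.3273, 0.0319]
eef_rot: [-2.26, 2.179, -0.001]
contact_force: [-0.9, 0.2, 6.8]
opening: 0.478
finger_force: 63.6
```

Request:
play_rows(plan=[0,0,-0.03,0,0,0,0,-0.08,0,0,0,0,-0.11,0,0,0.04,0.001,-0.11,0,0,0.08,0.002,-0.11,0,0,0.12,0.003,-0.11,0,0,0.16,0.004,-0.11,0,0,0.2,0.005,-0.11,0,0,0.24,0.006,-0.11,0,0,0.27,0.007,-0.11,0,0,0.2835,0.0076,-0.11,0,0,0.2835,0.0076,-0.11,0,0,0.2835,0.0076,-0.11,0,0])

```text
t: 5.75
tcp_pos: [0.5371, 0.0433, 0.1401]
eef_rot: [-2.261, 2.181, 0.0]
contact_force: [0.4, 0.4, -1.1]
opening: 0.476
finger_force: 62.6
```

```bash
python3 - <<'E'
from h import *
s=robot.read_state();im=robot.read_camera('wrist');cv2.imwrite('pics/w3.png',im);np.save('s3.npy',s,allow_pickle=True)
print(s['t'],s['tcp_pos'],toolyaw(s),s['contact_force'],s['opening'])
E
```

```text
5.75 [0.53709453 0.04329845 0.14014508] -87.95141652768685 [ 0.37662638  0.38679072 -1.11757929] 0.4759234248040359
```

View pics/w3.png

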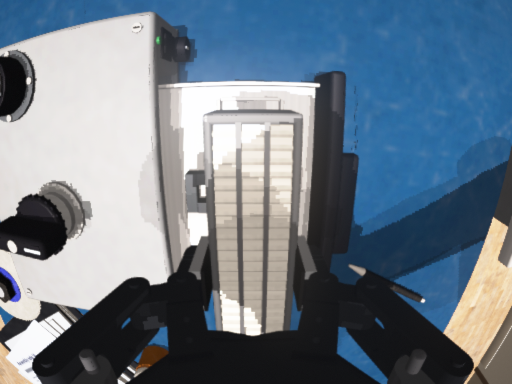

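The held filter is above the nest: far top corners at about (204,113) and (303,112), the nest rib end at (221..281,100).

```bash
python3 - <<'E'
from h import *
s=np.load('s3.npy',allow_pickle=True).item()
for n,p,z in[('nest -y L',(221,100),.023),('R',(281,100),.023),('filt',(204,113),.146),('filtR',(303,112),.146),('lip-y',(357,154),.061),('lip+y',(349,253),.061),('boxfront',(153,13),.075),('boxf',(172,309),.075)]:
  print(n,(1000*plane('wrist',p,z,s)[:2]).round(1))
E
```

```text
nest -y L [564.9 -34. ]
R [515.8 -35.7]
filt [559.1 -29.8]
filtR [518.2 -31.7]
lip-y [460.4  -0.5]
lip+y [454.4  82.6]
boxfront [607.5 -95.7]
boxf [602.9 136.4]
```

Request:
play_rows(plan=[0,-0.0012,0.03,0,0,0,-0.0012,0.055,0,0,0,-0.0012,0.07,0,0,0,-0.0012,0.078,0,0,0,-0.0012,0.084,0,0,0,-0.0012,0.089,0,0,0,-0.0012,0.093,0,0,0,-0.0012,0.094,0,0,0,-0.0012,0.094,0,0])

```text
t: 6.7
tcp_pos: [0.5385, 0.0431, 0.0466]
eef_rot: [-2.261, 2.181, -0.0]
contact_force: [-0.1, 0.5, -0.8]
opening: 0.472
finger_force: 62.6
```

Request:
play_rows(plan=[0,0,0,0,0.62,0,0,0,0,0.62,0,0,0,0,0.62,0,0,0,0,0.62,0,0,-0.03,0,0.62,0,0,-0.07,0,0.62,0,0,-0.12,0,0.62,0,0,-0.16,0,0.62,0,0,-0.16,0,0.62])

```text
t: 7.6
tcp_pos: [0.5418, 0.0438, 0.2133]
eef_rot: [-2.254, 2.171, -0.012]
contact_force: [0.4, 0.6, -0.2]
opening: 0.623
finger_force: 0.0
```

```bash
python3 - <<'E'
from h import *
s=robot.read_state();im=robot.read_camera('wrist');cv2.imwrite('pics/w4.png',im);np.save('s4.npy',s,allow_pickle=True)
print(s['t'],s['tcp_pos'],toolyaw(s),s['contact_force'],s['opening'],proj('wrist',[.538,.0437,.052],s))
E
```

```text
7.6 [0.54179826 0.04383652 0.21327351] -87.86230019963173 [ 0.39437995  0.60784583 -0.2012421 ] 0.6233249993392671 [257.76093119 177.08323557]
```

View pics/w4.png

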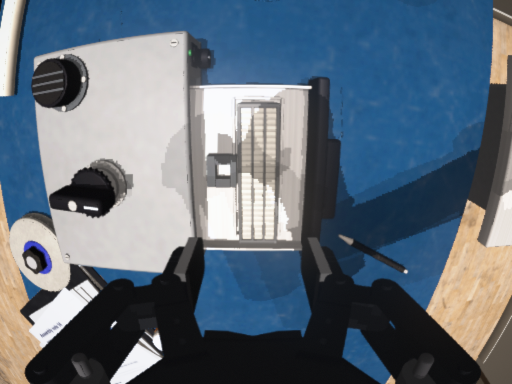

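The filter lies in the nest, top corners about (238,101), (280,102), (279,241) and (238,241). It looks level; checking its level and place by casting.

```bash
python3 - <<'E'
from h import *
s=np.load('s4.npy',allow_pickle=True).item()
P=np.array([plane('wrist',p,.052,s)[:2]*1000 for p in[(238,101),(280,102),(279,241),(238,241)]])
print(P.round(1),P.mean(0))
L=np.array([plane('wrist',p,.061,s)[:2]*1000 for p in[(340,140),(336,219)]]);print(L,L.mean(0)+[82,2.9])
E
```

```text
[[560.1 -31.8]
 [519.6 -32.5]
 [511.5 115.4]
 [556.6 117.2]] [536.95000297  42.06499088]
[[ 4.59478862e+02 -1.15832238e-02]
 [ 4.53597991e+02  8.32024316e+01]] [538.53842647  44.49542418]
```

Request:
play_rows(plan=[-0.002,0.04,0,0,0,-0.002,0.08,0,0,0,-0.003,0.117,0,0,0,-0.003,0.117,0.02,0,0,-0.003,0.117,0.06,0,0,-0.003,0.117,0.1,0,0,-0.003,0.117,0.13,0,0,-0.003,0.117,0.15,0,0,-0.003,0.117,0.15,0,0,-0.003,0.117,0.15,0,0])

```text
t: 8.65
tcp_pos: [0.4209, 0.0416, 0.056]
eef_rot: [2.26, -2.179, -0.001]
contact_force: [0.1, 0.2, 0.1]
opening: -0.001
finger_force: 0.0
```

```bash
python3 - <<'E'
from h import *
s=robot.read_state();print(s['tcp_pos'],toolyaw(s),s['contact_force'],s['opening'])
E
```

```text
[0.42093546 0.04163237 0.05598088] -87.91743597562665 [0.1444417  0.24990118 0.137031  ] -0.0013226309305806377
```

Request:
play_rows(plan=[0,-0.012,0,0,0,0,-0.018,0,0,0,0,-0.023,0,0,0,0,-0.029,0,0,0,0,-0.036,0,0,0,0,-0.044,0,0,0,0,-0.052,0,0,0,0,-0.06,0,0,0,0,-0.068,0,0,0,0,-0.076,0,0,0,0,-0.084,0,0,0,0,-0.092,0,0,0,0,-0.1,0,0,0,0,-0.107,0,0,0,0,-0.113,0,0,0,0,-0.118,0,0,0,0,-0.123,0,0,0,0,-0.127,0,0,0,0,-0.127,0,0,0])

```text
t: 10.55
tcp_pos: [0.5493, 0.0468, 0.0564]
eef_rot: [-2.26, 2.179, -0.002]
contact_force: [-0.0, -0.3, -0.8]
opening: -0.002
finger_force: 0.2
```

Request:
play_rows(plan=[0,-0.003,0,0,0,0,-0.005,0,0,0,0,-0.007,0,0,0,0,-0.007,0,0,0])

```text
t: 10.95
tcp_pos: [0.5558, 0.047, 0.0564]
eef_rot: [-2.261, 2.18, -0.001]
contact_force: [-0.7, 0.4, -0.5]
opening: 0.002
finger_force: 0.5
```

Request:
play_rows(plan=[0,-0.003,0,0,0,0,-0.005,0,0,0,0,-0.006,0,0,0])

```text
t: 11.25
tcp_pos: [0.5615, 0.047, 0.0564]
eef_rot: [-2.261, 2.181, -0.0]
contact_force: [-2.0, 1.1, 0.9]
opening: 0.004
finger_force: 1.0
```

```bash
python3 - <<'E'
from h import *
s=robot.read_state();im=robot.read_camera('scene');print(s['tcp_pos'],s['contact_force'])
c=cv2.resize(im[140:300,180:340],None,fx=3.7,fy=3.7,interpolation=cv2.INTER_CUBIC);cv2.imwrite('pics/sc5.png',c)
E
```

```text
[0.5615104  0.0470218  0.05637176] [-2.02600562  1.05557791  0.86720178]
```

View pics/sc5.png

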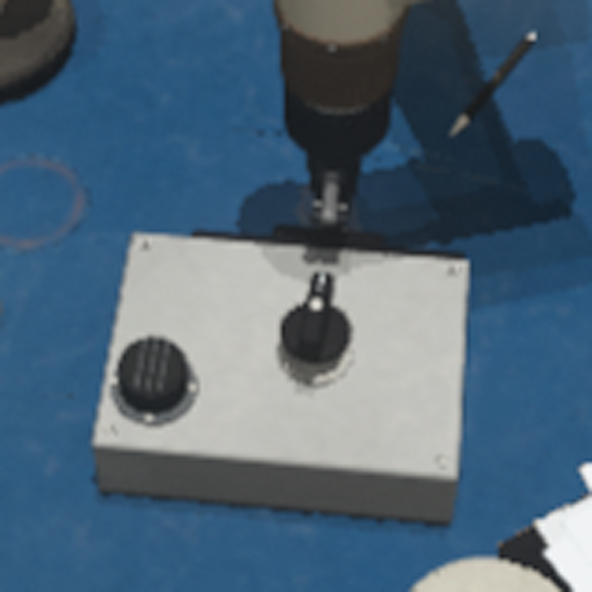

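The tray is almost shut (panel line at about (330,240) beside the box). I'll keep pushing until it hits the stop.

Request:
play_rows(plan=[0,-0.002,0,0,0,0,-0.003,0,0,0,0,-0.003,0,0,0])

```text
t: 11.6
tcp_pos: [0.5622, 0.0467, 0.0561]
eef_rot: [2.258, -2.179, -0.004]
contact_force: [-6.3, 2.0, 3.6]
opening: -0.001
finger_force: 3.3
```

Request:
play_rows(plan=[0,-0.002,0,0,0,0,-0.003,0,0,0,0,-0.003,0,0,0])

```text
t: 11.9
tcp_pos: [0.5623, 0.0463, 0.0559]
eef_rot: [2.253, -2.176, -0.01]
contact_force: [-12.7, 3.0, 8.6]
opening: -0.001
finger_force: 6.5
```

Request:
play_rows(plan=[0,-0.002,0,0,0,0,-0.003,0,0,0,0,-0.003,0,0,0])

```text
t: 12.2
tcp_pos: [0.5624, 0.046, 0.0556]
eef_rot: [2.249, -2.173, -0.016]
contact_force: [-19.6, 4.8, 12.5]
opening: -0.001
finger_force: 9.6
```

Request:
play_rows(plan=[0,0.03,0,0,0,0,0.03,0,0,0,0,0.03,-0.05,0,0.5,0,0.03,-0.1,0,0.5,0,0.03,-0.14,-8,0.5,0,0.0,-0.17,-16,0.5,0.002,-0.03,-0.17,-24,0.5,0.002,-0.06,-0.17,-32,0.5,0.002,-0.09,-0.17,-40,0.5,0.002,-0.124,-0.17,-48,0.5,0.002,-0.124,-0.17,-56,0.5,0.002,-0.124,-0.17,-64,0.5,0.002,-0.124,-0.17,-72,0.5,0.002,-0.124,-0.17,-80,0.5,0.002,-0.124,-0.17,-85,0.5,0.002,-0.124,-0.17,-85,0.5,0.002,-0.124,-0.17,-85,0.5])

```text
t: 13.9
tcp_pos: [0.6947, 0.0495, 0.2264]
eef_rot: [3.14, -0.084, 0.002]
contact_force: [0.3, -1.0, 0.6]
opening: 0.5
finger_force: 0.0
```

```bash
python3 - <<'E'
from h import *
s=robot.read_state();im=robot.read_camera('wrist');cv2.imwrite('pics/w6.png',im);np.save('s6.npy',s,allow_pickle=True)
print(s['t'],s['tcp_pos'],toolyaw(s),s['contact_force'],s['opening'],proj('wrist',[.6945,.0495,.138],s),s['joint_pos'])
E
```

```text
13.9 [0.69470757 0.04952234 0.226417  ] -3.0491427931899597 [ 0.29566848 -1.01822073  0.60574404] 0.5000615516989444 [252.09327321 201.70294011] [ 3.02821319e-01  5.18772117e-01  1.77636444e-01  3.84436996e-04
 -1.22872302e+00  1.21462863e+00]
```

View pics/w6.png

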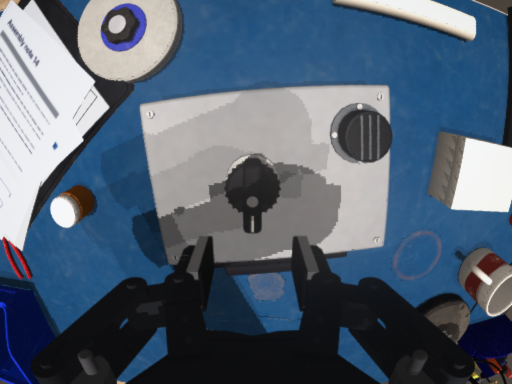

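The dot on the knob is at (252,202), exactly where the grip point projects. The wing is aligned with the tool, and the tray is shut behind its front edge. Next I descend and grip.

Request:
play_rows(plan=[0,0,0.04,0,0.5,0,0,0.07,0,0.5,0,0,0.09,0,0.5,0,0,0.1,0,0.5,0,0,0.1,0,0.5,0,0,0.1,0,0,0,0,0.1,0,0,0,0,0.1,0,0,0,0,0.1,0,0,0,0,0.1,0,0,0,0,0.1,0,0])

```text
t: 15.05
tcp_pos: [0.6952, 0.0498, 0.1274]
eef_rot: [-3.14, 0.08, -0.005]
contact_force: [2.7, -0.6, 1.7]
opening: 0.165
finger_force: 61.1
```

Request:
play_rows(plan=[0,0,0.003,0,0,0,0,0.006,0,0,0,0,0.009,0,0,0,0,0.012,0,0,0,0,0.014,0,0,0,0,0.016,0,0,0,0,0.016,0,0])

```text
t: 15.75
tcp_pos: [0.6953, 0.0497, 0.1161]
eef_rot: [3.14, -0.077, 0.007]
contact_force: [-4.6, 0.5, 21.7]
opening: 0.158
finger_force: 64.0
```

Request:
play_rows(plan=[0,0,0,7,0,0,0,0,14,0,0,0,0,21,0,0,0,0,28,0,0,0,0,35,0,0,0,0,42,0,0,0,0,49,0,0,0,0,56,0,0,0,0,63,0,0,0,0,69,0,0,0,0,74,0,0,0,0,78,0,0,0,0,79,0,0,0,0,79,0])

```text
t: 17.15
tcp_pos: [0.6956, 0.0502, 0.1161]
eef_rot: [-2.373, 2.054, -0.007]
contact_force: [-5.1, 1.3, 20.9]
opening: 0.162
finger_force: 63.8
```

```bash
python3 - <<'E'
from h import *
s=robot.read_state();print(s['t'],s['tcp_pos'],toolyaw(s),s['contact_force'],s['torque'],s['opening'])
E
```

```text
17.15 [0.69563091 0.05015345 0.11614268] -81.75362665630132 [-5.1249238   1.31149173 20.92044746] [0.30032243 1.4353321  0.20470501] 0.16247871381197174
```

Request:
play_rows(plan=[0,0,-0.004,0,0,0,0,-0.004,0,0.45,0,0,-0.004,0,0.45,0,0,-0.004,0,0.45,0,0,-0.004,0,0.45,0,0,-0.03,0,0.45,0,0,-0.07,0,0.45,0,0,-0.11,0,0.45,0,0,-0.11,0,0.45,0,0,-0.11,0,0.45])

```text
t: 18.15
tcp_pos: [0.6943, 0.0499, 0.2211]
eef_rot: [-2.371, 2.059, -0.001]
contact_force: [0.9, 0.5, 0.0]
opening: 0.451
finger_force: 0.0
```

```bash
python3 - <<'E'
from h import *
s=robot.read_state();im=robot.read_camera('wrist');cv2.imwrite('pics/w7.png',im);np.save('s7.npy',s,allow_pickle=True)
print(s['t'],s['tcp_pos'],toolyaw(s),s['contact_force'],s['opening'])
E
```

```text
18.15 [0.69427731 0.04986981 0.22114857] -81.94725098211113 [0.90851691 0.46188804 0.02957237] 0.45081142118931833
```

View pics/w7.png

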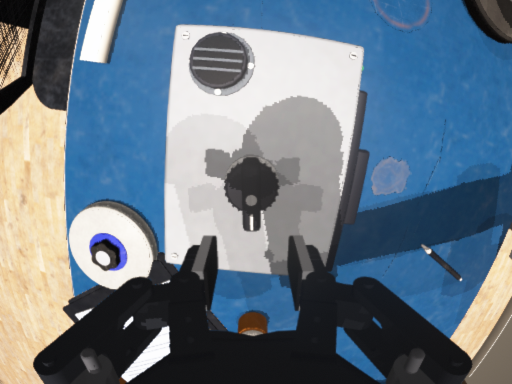

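The knob now lies crosswise, in line with the tool, with its dot at (251,200). The shut panel is at the right edge. I'll check the knob height by where the dot projects.

```bash
python3 - <<'E'
from h import *
for f,zs in(('s6',(.138,)),('s7',(.138,.1275))):
    s=np.load(f+'.npy',allow_pickle=True).item()
    for z in zs:
        print(f,z,proj('wrist',[.6945,.0497,z],s).round(1),[proj('wrist',[.6945+a*np.cos(np.radians(toolyaw(s))),.0497+a*np.sin(np.radians(toolyaw(s))),z],s)[1].round(1) for a in(-.029,.029)])
# gradients: dark wing/skirt extents along column 252 and row
for f in('w6','w7'):
    g=cv2.cvtColor(cv2.imread(f'pics/{f}.png'),6).astype(int)
    m=(g[140:245,215:290]<75).astype(np.uint8);c=max(cv2.findContours(m,0,1)[0],key=cv2.contourArea);print(f,cv2.boundingRect(c)); print(g[192:210,252])
E
```

```text
s6 0.138 [251.4 202.6] [np.float64(235.9), np.float64(166.3)]
s7 0.138 [251.5 204.3] [np.float64(238.2), np.float64(167.2)]
s7 0.1275 [251.6 199.6] [np.float64(232.4), np.float64(164.0)]
w6 (9, 18, 57, 75)
[33 32 32 37 64 87 90 89 90 90 90 89 90 89 86 56 33 29]
w7 (10, 18, 54, 72)
[ 46  46  55 106 123 124 126 124 125 126 125 125 122  96  54  46  46  45]
```

```bash
python3 -c "
from station import robot
print(robot.job_done())"
```

```text
the job is handed in; nothing more can be done
None
```

The job is handed in: the filter is in its nest, the tray is pushed to its stop, and the knob is down and turned to its stop. The wrist camera confirmed the knob stays down, but no verdict came back.

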